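# Turn the raised filter cell of the nail-dust extractor until it drops home

### The job

One of the two round filter cells of the nail-dust extractor was put in without lining up its lugs: it stands proud, its two lugs riding on the top face. Take it by its bar handle and, pressing only lightly, turn it until the lugs find the notches of its well and it drops fully home, level like its neighbour; then let go. Leave the other cell seated as it is and do not disturb the things lying round about.

Things in the scene. Friction and masses are not known exactly. Their poses are not given: they have to be found in the camera images.
- extractor: Nail-dust extractor, fixed: white housing 136 (x) x 264 (y) mm, flat top 50 mm above the worktop, louvres on its -x front. Origin: centre of underside, z up. Its top has two round wells, 76 mm across, 28 deep, centres at x 0, y +62.5 and -62.5 mm. Each has two opposite notches along the housing's x axis: 34 wide, 15 deep, reaching 52 mm from the well's centre.
- raised_cell: Filter cell to seat: loose grey drum 68 mm across, 28 high, 0.12 kg. Two lugs along its x axis, 20 wide, reaching 47 mm from the centre, undersides 14 mm up. Origin: centre of underside, z up. Starts in either well, lugs on the housing top, 35 to 70 degrees off the notches, origin 36 mm above the worktop. Drops to 22 mm (drum top flush) once within about 8 degrees of the notches, either way round.
- raised_bar (a point): Centre of the raised cell's bar handle, 43 mm above the cell's underside (79 mm above the worktop at the start). The bar runs along the cell's x axis, above the lugs: 56 mm long, 12 mm thick, standing 29 mm above the drum's flat top. Axes as the cell's. Beware: a stocked wall shelf overhangs the worktop beyond x = 0.56 m from 0.47 m up; keep wrist and elbow clear of it.
- seated_cell: The other filter cell, of the same shape, loose but already home in the other well: origin (centre of its underside) 22 mm above the worktop, drum top flush with the housing, top of its bar handle 79 mm above the worktop, its x axis along the housing's. Leave it alone.

How it is judged:
By the outcome, as a careful person would: the job done as asked, in the order asked, and still so for the second after the job is handed in, with the robot touching nothing.
It also fails if it takes over 32 s, if anything falls off the work surface, if the arm or the gripper's body presses on something with over 40 N, if the wrist force passes 120 N, or if a joint passes its speed limit or range.

### The arm

A 6-joint arm with a two-finger parallel gripper is mounted at the origin on a cart in front of the work surface, level with it; the furniture and walls round the work are solid. World frame = base frame: x ahead of the robot, y to its left, z up, the work surface at z = 0. Lengths are in m, angles in rad, forces in N, time in s.
With the tool pointing down it reaches from about 0.3 to 0.875 m from the base axis. Payload 6.4 kg.
Tool frame: the origin (TCP) lies between the finger pads; the fingertips stand 8 mm ahead of it and the grasp point (between the pads) lies 11 mm behind it; z points along the fingers, x is the direction in which the jaws open and shut, and the axes are right-handed (so a half turn about z gives the same grasp; the last joint's range is limited). The gripper opens to 85 mm and grips with 20 to 120 N. Pads are 22 mm wide; open, the fingers measure 114 mm over their backs; the gripper's body (76 mm by 85 mm) begins 54 mm behind the grasp point. The pads swing forward as they close: fully open they stand 13 mm farther back than shut.
Start: joints at [0.92, 0.181, 1.607, -0, 1.354, -0.206], TCP at [0.247, 0.519, 0.239] pointing down, gripper open.
Joint ranges: [-2.99, 2.99], [-0.89, 2.07], [0.3, 2.58], [-1.14, 4.28], [0, 2.63], [-3.12, 3.12]. Speed limits (rad/s): [2.57, 2.57, 3.01, 3.14, 3.14, 3.14].

### API

Orientations are given as a unit quaternion [w, x, y, z].
In Python, from bench import ctrl gives the robot as it stands.
- The arm moves only by the tool drive_tool, never from a script. Its argument "commands" is a list of rows, each an object of numbers: "gripper": the closure, from 0 (fully open) to 1 (shut); "dx", "dy", "dz": the shift along the tool's x, y, z in cm; "turn": the turn about the tool's z in degrees. A call has 1 to 20 rows; each row is the pose to reach, as a shift and turn from the pose commanded when the call began, along the tool's axes at that moment; what a row does not reach only later rows make up. A row lasts 1/8 s, in which the tool goes at most 62.5 mm and 10.7 degrees, less where a joint would pass 70% of its speed; a pose out of reach is approached as far as the arm can. A call with a gripper value outside its range is refused whole. The fingers move at their own pace and stop on an object; the grip force is fixed at half the most. Time passes only in rows, so rows that repeat a pose let the fingers close. It gives the time, the measured TCP pose, the force and the opening at its end, in the units of the state.
- ctrl.get_obs(): the state, without advancing time (a new reading comes with each control period).
- ctrl.camera(name): name is "scene" or "side" or "wrist"; returns a dict with "image" (384x512x3 uint8, red, green, blue), "mtx" (3x3 intrinsics, pixels), "R" (3x3) and "t" (3): a world point X has camera coordinates R X + t. Camera axes: x right, y down, z forward; pixel columns grow to the right and rows downward; lengths in m; the calibration is good to about 2 mm. A picture is of the moment at which its call begins. There is no depth.
- ctrl.hand_in(): hands the job in, once; it reports no verdict.
The state is a dict: "time_s": time; "q": joint angles; "dq": joint speeds; "joint_efforts": joint torques, N m; "eef_pos": TCP position; "eef_rot": TCP orientation; "wrist_force": force on the tool from outside, world axes, zero at the start; "torque": the same for the moment, N m; "opening": opening from 0.0 (shut) to 1.0 (fully open).
Only numpy, scipy, OpenCV 4.12 (cv2) and the standard library are available. Lean on these libraries where they do the work, as an engineer would, in place of code of your own. Each camera call takes 0.05 s, during which the arm holds its last target.

## Working session

There is one attempt and no reset: what is moved stays moved. The work goes in short steps, Python scripts to look and compute and a tool call to move; the robot and the scene stay as the last step left them, time stands still between calls to the robot, and variables do not carry over. Pictures are saved under pics/ and viewed, and the job is handed in when it is done.

Besides the shell and the picture viewer there is one more tool, called after "Request:" as name(argument=value, ...) on one line, values as JSON. drive_tool: Moves the arm, as the interface text tells. Its arguments: {"type":"object","properties":{"commands":{"type":"array","items":{"type":"object","properties":{"gripper":{"type":"number"},"dx":{"type":"number"},"dy":{"type":"number"},"dz":{"type":"number"},"turn":{"type":"number"}}}}},"required":["commands"]}

```bash
mkdir -p pics; cat > h.py <<'E'
from bench import ctrl
import numpy as np, cv2
def snap(n,f):
    c=ctrl.camera(n); cv2.imwrite('pics/'+f+'.png',cv2.cvtColor(c['image'],cv2.COLOR_RGB2BGR)); 
    np.savez('pics/'+f+'.npz',**{k:np.array(v) for k,v in c.items() if k in('image','mtx','R','t')}); return c
def load(f): return dict(np.load('pics/'+f+'.npz'))
def ray(c,u,v,z):
    R=np.array(c['R']);t=np.array(c['t']);o=-R.T@t;d=R.T@np.linalg.inv(c['mtx'])@np.array([u,v,1.]);return o+d*(z-o[2])/d[2]
def proj(c,X):
    p=c['mtx']@(c['R']@np.array(X)+c['t']);return p[:2]/p[2]
E
python3 - <<'E'
from h import *
for n in('scene','side','wrist'):
    c=snap(n,n+'0'); print(n,-np.array(c['R']).T@c['t'],np.array(c['R'])[2])
o=ctrl.get_obs();print(o['time_s'],o['eef_pos'],o['eef_rot'],o['wrist_force'],o['opening'])
E
```

```text
scene [-0.16536683  0.5078083   0.51915197] [ 0.74899347 -0.39245435 -0.53384301]
side [0.40579706 0.86785142 0.56372452] [ 0.08487633 -0.81541594 -0.5726193 ]
wrist [0.18821313 0.54804359 0.37293763] [ 0.23533877 -0.11246771 -0.96538421]
0.15 [0.24714999 0.51872896 0.23858194] [ 2.47547119e-04  8.45658693e-01  5.33723631e-01 -6.32306392e-04] [-0.00329847 -0.60979873  0.01812661] 1.0000971803008762
```

View pics/scene0.png

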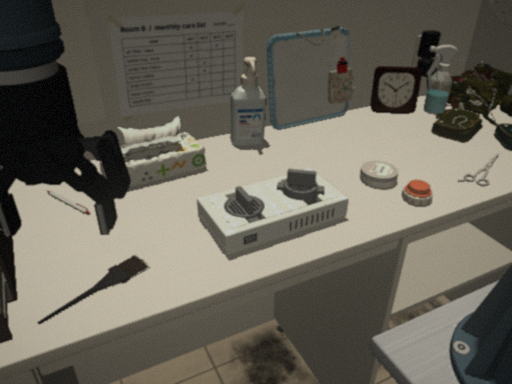

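View pics/side0.png

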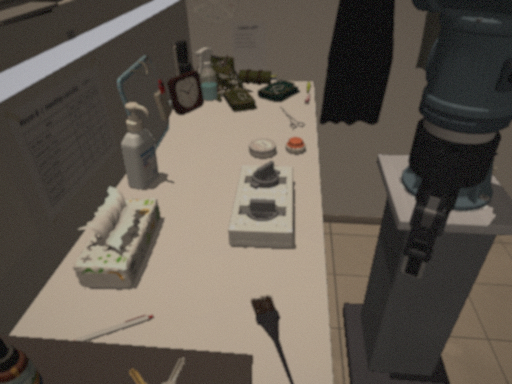

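View pics/wrist0.png

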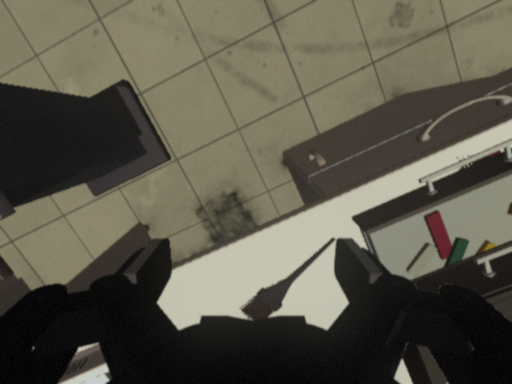

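The scene view shows the extractor at about (272,212), with the cell at (300,185) standing proud. In the side view the extractor is at (263,205) and the raised cell at (265,175). The wrist view doesn't show it yet, so I'm enlarging the other two.

```bash
python3 - <<'E'
from h import *
a=cv2.imread('pics/scene0.png')[155:265,185:360];b=cv2.imread('pics/side0.png')[150:260,215:310]
cv2.imwrite('pics/z1.png',cv2.resize(a,None,fx=4.5,fy=4.5,interpolation=cv2.INTER_CUBIC))
cv2.imwrite('pics/z2.png',cv2.resize(b,None,fx=5,fy=5,interpolation=cv2.INTER_CUBIC))
E
```

```text
(no output)
```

View pics/z1.png

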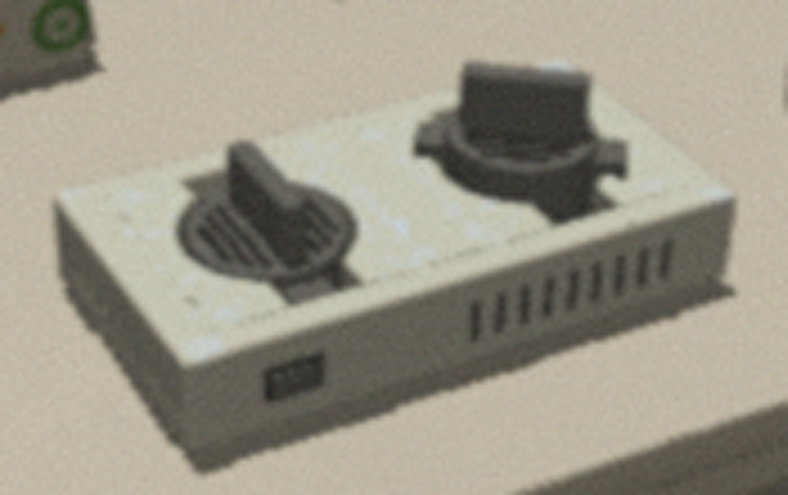

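View pics/z2.png

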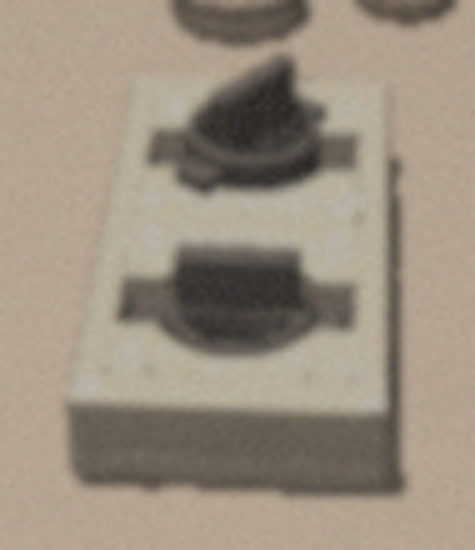

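```bash
python3 - <<'E'
from h import *
a=load('scene0');b=load('side0')
A=lambda u,v,z:ray(a,(u+.5)/4.5-.5+185,(v+.5)/4.5-.5+155,z)[:2]
B=lambda u,v,z:ray(b,(u+.5)/5-.5+215,(v+.5)/5-.5+150,z)[:2]
np.set_printoptions(precision=4,suppress=True)
print('scene corners',A(55,200,.05),A(185,365,.05),A(735,195,.05))
c=[B(*p,.05) for p in((137,80),(388,88),(387,412),(70,403))]
print('side corners',c,np.mean(c,0))
def bar(p,q):
    d=q-p; print('bar',(p+q)/2,np.linalg.norm(d),np.degrees(np.arctan2(d[1],d[0])))
bar(A(466,66,.093),A(588,74,.093)); bar(B(205,105,.093),B(285,60,.093))
bar(A(425,142,.058),A(622,160,.058)); bar(B(197,172,.058),B(318,103,.058))
print('seated');bar(A(240,145,.079),A(296,203,.079)); bar(B(178,250,.079),B(299,250,.079))
E
```

```text
scene corners [0.5257 0.2837] [0.3972 0.2793] [0.4032 0.0205]
side corners [array([0.54  , 0.0277]), array([0.4073, 0.0258]), array([0.4014, 0.2821]), array([0.5331, 0.2872])] [0.4705 0.1557]
bar [0.4711 0.0866] 0.05239061380603896 -123.19727954265777
bar [0.4759 0.096 ] 0.0567376515810853 -128.09477950426677
bar [0.4627 0.0911] 0.0858340205514959 -125.66192415080333
bar [0.47 0.09] 0.08694659557708263 -129.1374660821478
seated
bar [0.4643 0.2132] 0.04975930453622326 -178.04505598475978
bar [0.469  0.2138] 0.0528848133029131 -175.4868582705047
```

Both views agree. The raised cell is at about (0.469, 0.091), with its bar at about 53° and the housing yaw about 2°. I'll hover over it with the jaws across the bar and refine with the wrist camera.

Request:
drive_tool(commands=[{"dx": -2.5,"dy": 3.2,"dz": 0,"turn": 8},{"dx": -5,"dy": 6.5,"dz": 0,"turn": 16},{"dx": -7.5,"dy": 9.7,"dz": 0,"turn": 25},{"dx": -10,"dy": 13,"dz": 0.5,"turn": 34},{"dx": -12.5,"dy": 16.2,"dz": 1,"turn": 42},{"dx": -15,"dy": 19.5,"dz": 1.5,"turn": 50},{"dx": -17.5,"dy": 22.7,"dz": 2,"turn": 59},{"dx": -20,"dy": 26,"dz": 2.5,"turn": 68},{"dx": -22.5,"dy": 29.5,"dz": 3,"turn": 76},{"dx": -25,"dy": 33,"dz": 3.5,"turn": 85},{"dx": -27.5,"dy": 36,"dz": 4,"turn": 94},{"dx": -29.1,"dy": 38.6,"dz": 4,"turn": 101},{"dx": -29.1,"dy": 38.6,"dz": 4,"turn": 101},{"dx": -29.1,"dy": 38.6,"dz": 4,"turn": 101}])

```text
invalid input at $.commands[0]: expected keys gripper, dx, dy, dz, turn
```

```bash
python3 - <<'E'
from h import *
c=snap('wrist','wrist1')
o=ctrl.get_obs();print(o['time_s'],o['q'],o['eef_pos'],o['eef_rot'],o['wrist_force'])
E
```

```text
0.2 [ 9.19727426e-01  1.81285480e-01  1.60758467e+00 -6.58372187e-06
  1.35377491e+00 -2.06300007e-01] [0.24719159 0.5188185  0.23873246] [ 1.86760251e-04  8.45649925e-01  5.33737695e-01 -4.91955721e-04] [-0.21823929  0.67235591 -1.34714967]
```

View pics/wrist1.png

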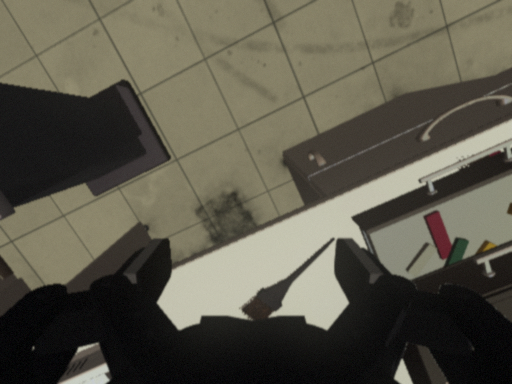

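The call was refused because every row needs all the keys, so nothing moved and the view is unchanged.

Request:
drive_tool(commands=[{"gripper": 0,"dx": -2.5,"dy": 3.2,"dz": 0,"turn": 8},{"gripper": 0,"dx": -5,"dy": 6.5,"dz": 0,"turn": 16},{"gripper": 0,"dx": -7.5,"dy": 9.7,"dz": 0,"turn": 25},{"gripper": 0,"dx": -10,"dy": 13,"dz": 0.5,"turn": 34},{"gripper": 0,"dx": -12.5,"dy": 16.2,"dz": 1,"turn": 42},{"gripper": 0,"dx": -15,"dy": 19.5,"dz": 1.5,"turn": 50},{"gripper": 0,"dx": -17.5,"dy": 22.7,"dz": 2,"turn": 59},{"gripper": 0,"dx": -20,"dy": 26,"dz": 2.5,"turn": 68},{"gripper": 0,"dx": -22.5,"dy": 29.5,"dz": 3,"turn": 76},{"gripper": 0,"dx": -25,"dy": 33,"dz": 3.5,"turn": 85},{"gripper": 0,"dx": -27.5,"dy": 36,"dz": 4,"turn": 94},{"gripper": 0,"dx": -29.1,"dy": 38.6,"dz": 4,"turn": 101},{"gripper": 0,"dx": -29.1,"dy": 38.6,"dz": 4,"turn": 101},{"gripper": 0,"dx": -29.1,"dy": 38.6,"dz": 4,"turn": 101}])

```text
time_s: 1.95
eef_pos: [0.4702, 0.0907, 0.1991]
eef_rot: [-0.0, 0.95, -0.312, -0.0]
wrist_force: [-1.0, -0.5, -0.7]
opening: 1.002
```

```bash
python3 - <<'E'
from h import *
c=snap('wrist','wrist2')
o=ctrl.get_obs();print(o['time_s'],o['q'],o['eef_pos'],o['eef_rot'],o['wrist_force'])
E
```

```text
2.0 [-5.76242107e-02  4.58542478e-03  1.88312271e+00  2.91846664e-04
  1.25451566e+00  5.77321630e-01] [0.47006664 0.09096499 0.19911766] [-5.29338759e-05  9.50013082e-01 -3.12209907e-01 -3.40609227e-04] [ 0.41812899  0.13815875 -0.09569593]
```

View pics/wrist2.png

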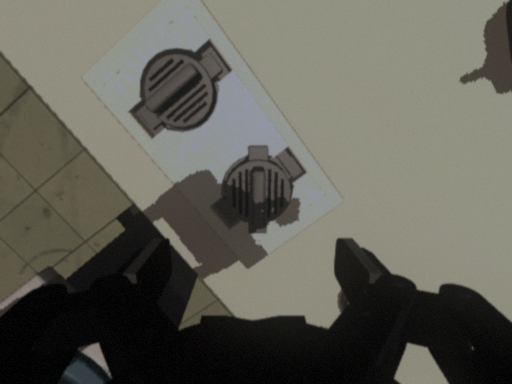

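The wrist view shows the raised cell at (258,190) with lugs at (259,152) and (259,226), and the seated cell at (180,90). I'm enlarging it to measure.

```bash
python3 - <<'E'
from h import *
a=cv2.imread('pics/wrist2.png')[0:270,80:350]
cv2.imwrite('pics/z3.png',cv2.resize(cv2.convertScaleAbs(a[130:250,120:240],alpha=1.8,beta=20),None,fx=5,fy=5,interpolation=cv2.INTER_CUBIC))
cv2.imwrite('pics/z4.png',cv2.resize(a[:,:],None,fx=2.2,fy=2.2,interpolation=cv2.INTER_CUBIC))
E
```

```text
(no output)
```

View pics/z3.png

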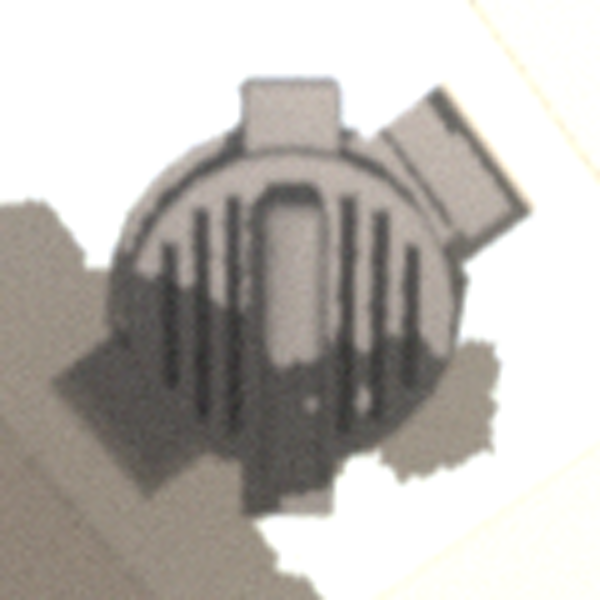

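View pics/z4.png

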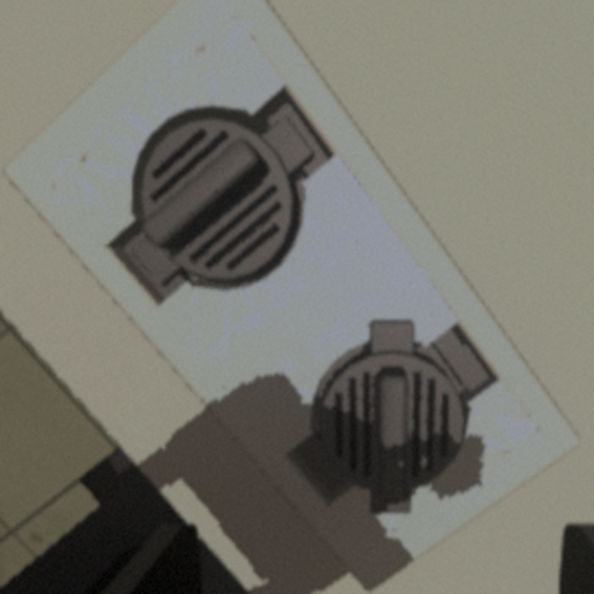

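```bash
python3 - <<'E'
from h import *
np.set_printoptions(precision=4,suppress=True)
c=load('wrist2')
P=lambda u,v,z:ray(c,(u+.5)/5-.5+200,(v+.5)/5-.5+130,z)[:2]
Q=lambda u,v,z:ray(c,(u+.5)/2.2-.5+80,(v+.5)/2.2-.5,z)[:2]
n=[P(*p,.05) for p in((442,88),(530,210),(148,495),(55,382))]
print('well',np.mean(n,0)); d=(n[0]+n[1]-n[2]-n[3])/2; print(np.linalg.norm(d),np.degrees(np.arctan2(d[1],d[0])))
for z in(.055,.060):
  p,q=P(291,80,z),P(288,514,z); d=p-q; print('lugs',(p+q)/2,np.linalg.norm(d),np.degrees(np.arctan2(d[1],d[0])))
# drum top outline L/R
p,q=P(128,300,.064),P(456,300,.064);print('drum LR',(p+q)/2,np.linalg.norm(p-q))
# bar top sides near far end
p,q=P(267,240,.093),P(322,240,.093);print('bar side mid',(p+q)/2,np.linalg.norm(p-q))
n=[Q(*p,.05) for p in((288,88),(333,155),(160,303),(108,245))]
print('well2',np.mean(n,0)); d=(n[0]+n[1]-n[2]-n[3])/2; print(np.linalg.norm(d),np.degrees(np.arctan2(d[1],d[0])))
n=[Q(*p,.05) for p in((5,172),(578,440))];print(n)
x=Q(268,0,.05);d=x-n[1];print('back edge',np.degrees(np.arctan2(d[1],d[0]))-90)
o=ctrl.get_obs();q=o['eef_rot'];from scipy.spatial.transform import Rotation as R
M=R.from_quat([q[1],q[2],q[3],q[0]]).as_matrix();print(M.T[0],np.degrees(np.arctan2(M[1,0],M[0,0])),o['eef_pos'])
E
```

```text
well [0.4736 0.0871]
0.10355322703950838 1.335647525244422
lugs [0.4733 0.0867] 0.09372334030964266 53.39708229751116
lugs [0.474  0.0877] 0.09204069649909292 53.39708229751116
drum LR [0.4757 0.0893] 0.0666438840291225
bar side mid [0.4862 0.1039] 0.00985722542698494
well2 [0.4709 0.2117]
0.10396903144461694 0.9924277815561976
[array([0.4029, 0.2766]), array([0.5406, 0.0232])]
back edge 0.8904276820555452
[ 0.805  -0.5932 -0.0007] -36.384925048051336 [0.4701 0.091  0.1991]
```

Wrist camera result: well and cell centre (0.4735, 0.087), bar at 53.4°, notches at 1.1°, so a turn of about 52° clockwise. Now I'll descend and grip.

Request:
drive_tool(commands=[{"gripper": 0,"dx": 0.45,"dy": 0.1,"dz": 2.5,"turn": 0},{"gripper": 0,"dx": 0.45,"dy": 0.1,"dz": 5,"turn": 0},{"gripper": 0,"dx": 0.45,"dy": 0.1,"dz": 7.5,"turn": 0},{"gripper": 0,"dx": 0.45,"dy": 0.1,"dz": 9.5,"turn": 0},{"gripper": 0,"dx": 0.45,"dy": 0.1,"dz": 11,"turn": 0},{"gripper": 0,"dx": 0.45,"dy": 0.1,"dz": 12,"turn": 0},{"gripper": 0,"dx": 0.45,"dy": 0.1,"dz": 12.1,"turn": 0},{"gripper": 0,"dx": 0.45,"dy": 0.1,"dz": 12.1,"turn": 0}])

```text
time_s: 3.0
eef_pos: [0.4741, 0.0869, 0.0788]
eef_rot: [-0.0, 0.95, -0.313, 0.0]
wrist_force: [-0.4, -0.1, 0.3]
opening: 0.996
```

```bash
python3 - <<'E'
from h import *
c=snap('wrist','wrist3');c=snap('side','side3')
cv2.imwrite('pics/side3z.png',cv2.resize(cv2.imread('pics/side3.png')[100:250,200:350],None,fx=4,fy=4))
E
```

```text
(no output)
```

View pics/wrist3.png

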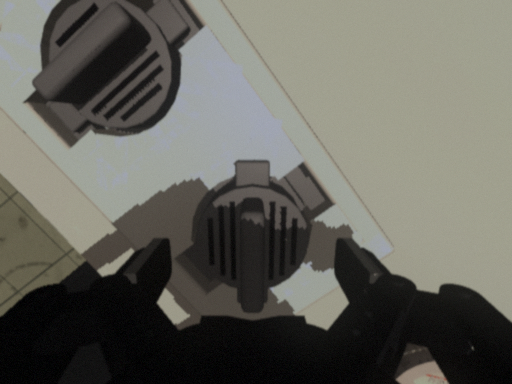

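View pics/side3z.png

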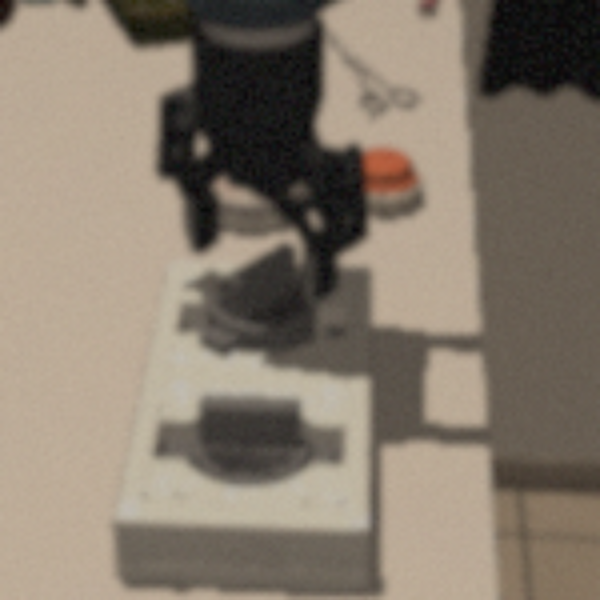

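The bar at (253,255) lies midway between the fingers, at about 165 and 345, and it runs straight along the pads. Closing.

Request:
drive_tool(commands=[{"gripper": 1,"dx": 0,"dy": 0,"dz": 0,"turn": 0},{"gripper": 1,"dx": 0,"dy": 0,"dz": 0,"turn": 0},{"gripper": 1,"dx": 0,"dy": 0,"dz": 0,"turn": 0},{"gripper": 1,"dx": 0,"dy": 0,"dz": 0,"turn": 0},{"gripper": 1,"dx": 0,"dy": 0,"dz": 0,"turn": 0},{"gripper": 1,"dx": 0,"dy": 0,"dz": 0,"turn": 0},{"gripper": 1,"dx": 0,"dy": 0,"dz": 0,"turn": 0},{"gripper": 1,"dx": 0,"dy": 0,"dz": 0,"turn": 0}])

```text
time_s: 4.1
eef_pos: [0.4739, 0.0868, 0.0785]
eef_rot: [-0.0, 0.95, -0.313, 0.0]
wrist_force: [-0.5, 0.5, 2.6]
opening: 0.127
```

Gripped, with an opening of about 11 mm and only small forces. Turning gently with a very light press.

Request:
drive_tool(commands=[{"gripper": 1,"dx": 0,"dy": 0,"dz": 0.05,"turn": 4},{"gripper": 1,"dx": 0,"dy": 0,"dz": 0.05,"turn": 8},{"gripper": 1,"dx": 0,"dy": 0,"dz": 0.05,"turn": 12},{"gripper": 1,"dx": 0,"dy": 0,"dz": 0.05,"turn": 16},{"gripper": 1,"dx": 0,"dy": 0,"dz": 0.05,"turn": 20},{"gripper": 1,"dx": 0,"dy": 0,"dz": 0.05,"turn": 24},{"gripper": 1,"dx": 0,"dy": 0,"dz": 0.05,"turn": 28},{"gripper": 1,"dx": 0,"dy": 0,"dz": 0.05,"turn": 32},{"gripper": 1,"dx": 0,"dy": 0,"dz": 0.05,"turn": 36}])

```text
time_s: 5.22
eef_pos: [0.4744, 0.0868, 0.0784]
eef_rot: [-0.0, 0.806, -0.592, 0.001]
wrist_force: [-0.8, -0.1, 5.6]
opening: 0.123
```

Request:
drive_tool(commands=[{"gripper": 1,"dx": 0,"dy": 0,"dz": 0,"turn": 4},{"gripper": 1,"dx": 0,"dy": 0,"dz": 0,"turn": 8},{"gripper": 1,"dx": 0,"dy": 0,"dz": 0,"turn": 12},{"gripper": 1,"dx": 0,"dy": 0,"dz": 0,"turn": 16},{"gripper": 1,"dx": 0,"dy": 0,"dz": 0,"turn": 16},{"gripper": 1,"dx": 0,"dy": 0,"dz": 0,"turn": 16}])

```text
time_s: 5.98
eef_pos: [0.4733, 0.0868, 0.0775]
eef_rot: [0.0, 0.717, -0.697, -0.0]
wrist_force: [0.4, 0.1, -1.1]
opening: 0.127
```

```bash
python3 - <<'E'
from h import *
c=snap('wrist','wrist4');c=snap('side','side4')
cv2.imwrite('pics/side4z.png',cv2.resize(cv2.imread('pics/side4.png')[100:250,200:350],None,fx=4,fy=4))
E
```

```text
(no output)
```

View pics/wrist4.png

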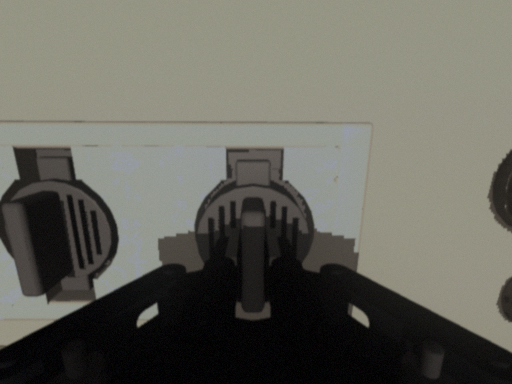

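View pics/side4z.png

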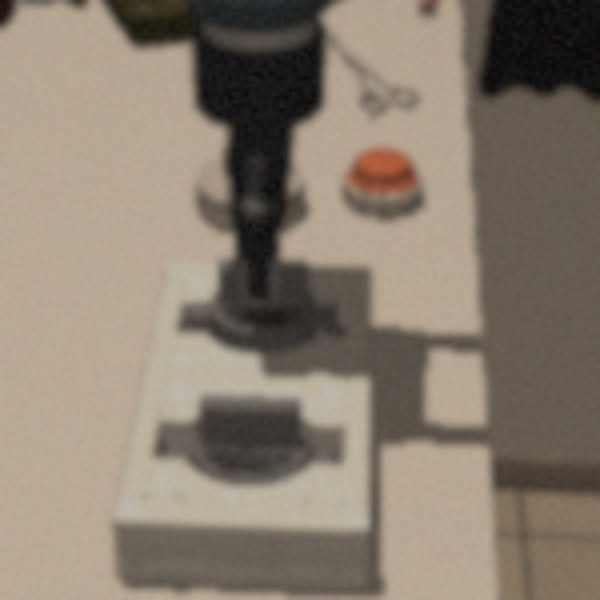

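The lug at (253,168) is centred in the notch (227–283), and the upward force has gone, so the cell is now hanging in the jaws. Lowering it gently.

Request:
drive_tool(commands=[{"gripper": 1,"dx": 0,"dy": 0,"dz": 0.2,"turn": 0},{"gripper": 1,"dx": 0,"dy": 0,"dz": 0.4,"turn": 0},{"gripper": 1,"dx": 0,"dy": 0,"dz": 0.6,"turn": 0},{"gripper": 1,"dx": 0,"dy": 0,"dz": 0.8,"turn": 0},{"gripper": 1,"dx": 0,"dy": 0,"dz": 1.0,"turn": 0},{"gripper": 1,"dx": 0,"dy": 0,"dz": 1.15,"turn": 0},{"gripper": 1,"dx": 0,"dy": 0,"dz": 1.2,"turn": 0}])

```text
time_s: 6.95
eef_pos: [0.4736, 0.0868, 0.0656]
eef_rot: [0.0, 0.716, -0.698, -0.0]
wrist_force: [-0.5, -0.1, -1.7]
opening: 0.126
```

Request:
drive_tool(commands=[{"gripper": 1,"dx": 0,"dy": 0,"dz": 0.05,"turn": 0},{"gripper": 1,"dx": 0,"dy": 0,"dz": 0.1,"turn": 0},{"gripper": 1,"dx": 0,"dy": 0,"dz": 0.15,"turn": 0},{"gripper": 1,"dx": 0,"dy": 0,"dz": 0.15,"turn": 0}])

```text
time_s: 7.45
eef_pos: [0.4737, 0.0868, 0.0645]
eef_rot: [-0.0, 0.716, -0.698, 0.0]
wrist_force: [-1.5, -0.1, 0.5]
opening: 0.123
```

Request:
drive_tool(commands=[{"gripper": 1,"dx": 0,"dy": 0,"dz": 0.05,"turn": 0},{"gripper": 1,"dx": 0,"dy": 0,"dz": 0.05,"turn": 0},{"gripper": 1,"dx": 0,"dy": 0,"dz": 0.05,"turn": 0}])

```text
time_s: 7.82
eef_pos: [0.4738, 0.0868, 0.0645]
eef_rot: [0.0, 0.716, -0.698, 0.0]
wrist_force: [-3.7, -0.9, 8.3]
opening: 0.128
```

The cell stopped firmly at z 0.0645, which is 14 mm down, and pushed back with 8 N. It's seated. Releasing and retreating straight up.

Request:
drive_tool(commands=[{"gripper": 1,"dx": 0,"dy": 0,"dz": -0.05,"turn": 0},{"gripper": 0,"dx": 0,"dy": 0,"dz": -0.05,"turn": 0},{"gripper": 0,"dx": 0,"dy": 0,"dz": -0.05,"turn": 0},{"gripper": 0,"dx": 0,"dy": 0,"dz": -0.05,"turn": 0},{"gripper": 0,"dx": 0,"dy": 0,"dz": -0.05,"turn": 0},{"gripper": 0,"dx": 0,"dy": 0,"dz": -0.05,"turn": 0},{"gripper": 0,"dx": 0,"dy": 0,"dz": -0.05,"turn": 0},{"gripper": 0,"dx": 0,"dy": 0,"dz": -1,"turn": 0},{"gripper": 0,"dx": 0,"dy": 0,"dz": -2.5,"turn": 0},{"gripper": 0,"dx": 0,"dy": 0,"dz": -4.5,"turn": 0},{"gripper": 0,"dx": 0,"dy": 0,"dz": -7,"turn": 0},{"gripper": 0,"dx": 0,"dy": 0,"dz": -9.5,"turn": 0},{"gripper": 0,"dx": 0,"dy": 0,"dz": -12,"turn": 0},{"gripper": 0,"dx": 0,"dy": 0,"dz": -12,"turn": 0}])

```text
time_s: 9.57
eef_pos: [0.4755, 0.0867, 0.1869]
eef_rot: [-0.002, 0.716, -0.698, 0.002]
wrist_force: [0.2, 0.3, -0.3]
opening: 0.998
```

```bash
python3 - <<'E'
from h import *
c=snap('wrist','wrist5');c=snap('side','side5');c=snap('scene','scene5')
cv2.imwrite('pics/side5z.png',cv2.resize(cv2.imread('pics/side5.png')[100:250,200:350],None,fx=4,fy=4))
cv2.imwrite('pics/scene5z.png',cv2.resize(cv2.imread('pics/scene5.png')[155:265,185:360],None,fx=4.5,fy=4.5,interpolation=cv2.INTER_CUBIC))
E
```

```text
(no output)
```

View pics/wrist5.png

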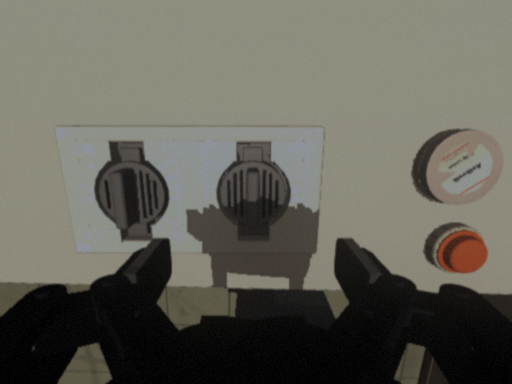

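View pics/side5z.png

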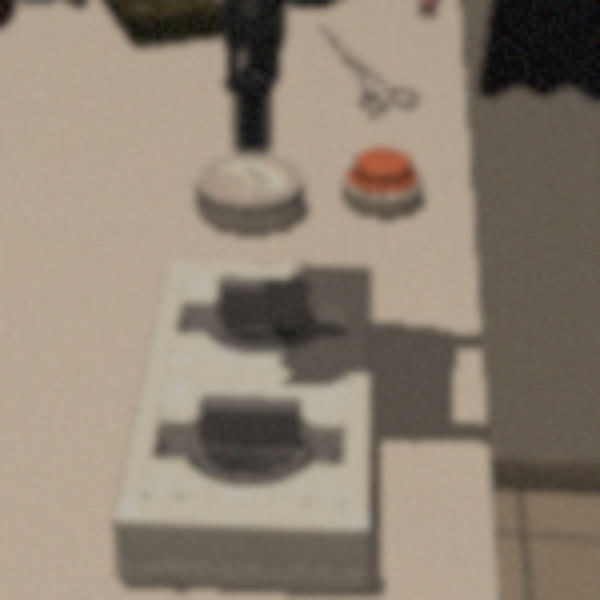

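View pics/scene5z.png

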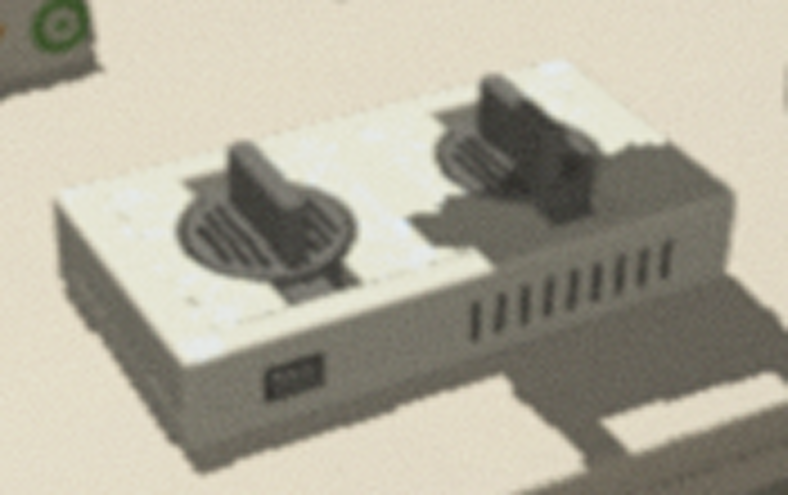

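All three views show the drum flush and its bar parallel to its neighbour's: wrist (253,192) against (132,195). The other things haven't moved. Handing in.

```bash
python3 - <<'E'
from h import *
o=ctrl.get_obs();print(o['time_s'],np.abs(o['dq']).max(),o['wrist_force'])
print(ctrl.hand_in())
E
```

```text
9.725 0.015101643954839743 [-0.50524454  0.22756528 -0.23314501]
the job is handed in; nothing more can be done
None
```

The raised filter cell is now fully seated, level with its neighbour, and the job is handed in at 9.7 s of the 32 s allowed.

- **What I did:** I gripped the bar handle and turned the cell 52° clockwise with about 5 N of downward press, until its lugs lined up with the notches. I then lowered it 14 mm until it stopped, with about 8 N pushing back, let go and rose straight up.
- **Last checks:** All three cameras showed the drum flush with the housing top and its bar parallel to the seated cell's. The seated cell and the things round about looked unmoved. The gripper was open and clear, with wrist force near zero.
- **Disagreements:** My first estimates of the cell's position from the scene and side cameras were 4–6 mm off the wrist camera's. I used the wrist camera's, and the bar sat centred between the jaws.
- **Refused call:** My first move call was refused for missing keys, and nothing moved.

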